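Prop a batten up on two posts and weigh it down

ROBOT

A 6-joint arm with a two-finger parallel gripper is mounted at the origin on the work surface. World frame = base frame: x ahead of the robot, y to its left, z up, the work surface at z = 0. Lengths are in mm, angles in rad, forces in N, time in s.
With the tool pointing down it reaches from about 350 to 875 mm from the base axis. Payload 4.2 kg.
Tool frame: the origin (TCP) lies midway between the tips of the shut fingers; the grasp point (between the pads) lies 19 mm behind it; z points along the fingers, y is the direction in which the jaws open and shut (so a half turn about z gives the same grasp; the last joint's range is limited). The gripper opens to 87 mm and grips with 3 to 60 N. Pads are 19 mm wide; open, the fingers measure 117 mm over their backs; the gripper's body (75 mm by 190 mm) begins 51 mm behind the grasp point.
Start: joints at [1.586, 0.385, 0.008, 0, -1.194, -0.259], TCP at [150.838, 606.504, 222.55] pointing down, gripper open.
Joint ranges: [-3.14, 3.14], [-1.21, 2.06], [-1.07, 1.41], [-3.16, 2.05], [-2.99, -0.16], [-3.1, 3.1]. Speed limits (rad/s): [2.79, 2.79, 3.14, 3.14, 3.14, 3.14].

INTERFACE

Orientations are given as [roll, pitch, yaw] about the fixed x, y, z axes, in that order (R = Rz(yaw) Ry(pitch) Rx(roll)).
In Python, from cell import sensors, imaging, r gives the robot as it stands.
- The arm moves only by the tool move_arm, never from a script. Its argument "moves" is one flat list of numbers, 6 for each row, row after row: the shift along the tool's x, y, z in m, then the turn, a rotation vector about the tool's x, y, z in degrees. In form: [tx, ty, tz, rx, ry, rz, tx, ty, tz, rx, ry, rz, ...]. A call has 1 to 8 rows; each row is the pose to reach, as a shift and turn from the pose commanded when the call began, along the tool's axes at that moment; what a row does not reach only later rows make up. A row lasts 1/8 s, in which the tool goes at most 62.5 mm and 10.7 degrees, less where a joint would pass 70% of its speed; a pose out of reach is approached as far as the arm can. A call with a gripper value outside its range is refused whole. "hand" is the gripper command: -1 is fully open, 1 is shut, values between are in proportion, set as the call begins (left out, the last holds). The fingers move at their own pace and stop on an object; "grip_force" is the grip in N (left out, the last holds). Time passes only in rows, so rows that repeat a pose let the fingers close. It gives the time, the measured TCP pose, the force and the opening at its end, in the units of the state.
- sensors.get_obs(): the state, without advancing time (a new reading comes with each control period).
- imaging.get_image(name): name is "scene" or "top"; returns the picture (480x640x3 uint8, blue, green, red); there is no depth.
- imaging.camera_params(name): a dict with "camera_matrix" (3x3 intrinsics, pixels), "R" (3x3) and "t" (3): a world point X has camera coordinates R X + t. Camera axes: x right, y down, z forward; pixel columns grow to the right and rows downward; lengths in mm; the calibration is good to about 2 mm. A picture is of the moment at which its call begins. camera_params takes no time and is no camera call.
- r.close_job(): hands the job in, once; it reports no verdict.
The state is a dict: "t": time; "joints": joint angles; "dq": joint speeds; "joint_efforts": joint torques, N m; "eef_pos": TCP position; "tcp_rot": TCP orientation; "force": force on the tool from outside, world axes, zero at the start; "moment": the same for the moment, N m; "grip_width": finger opening in mm.
Only numpy, scipy, OpenCV 4.12 (cv2) and the standard library are available. Lean on these libraries where they do the work, as an engineer would, in place of code of your own. Each camera call takes 0.05 s, during which the arm holds its last target. There are 200 camera calls.

TASK

Set the batten up for marking out: stand the tall round post upright in the middle of the round rubber pad and the tall flat post upright in the middle of the rectangular pad, its long side along the pad's. Then lay the batten flat along the board's length across the tops of both posts, centred over the board so that it overhangs both ends alike, and last set the iron weight gently, upright, on the middle of the batten. Leave the short round offcut and the two small tins where they are.

Things in the scene. Friction and masses are not known exactly. Their poses are not given: they have to be found in the camera images.
- board: Plywood set-up board, fixed to the bench, 110 (x) x 300 (y) x 12 mm thick. Origin at the centre of its underside, on the bench top; y runs along its length, z up. It lies either nearer to or farther from the robot than the batten, turned a little. The two pads are glued on it, 100 mm either side of its centre along its y axis.
- pad_round: Round black rubber pad, 64 mm diameter, 4 mm thick, fixed on top of one end of the board (which end changes). Origin at the centre of its underside, 12 mm above the bench; its top is 16 mm above the bench.
- pad_rect: Rectangular black rubber pad, 80 (x) x 46 (y) x 4 mm thick, fixed on top of the other end of the board, its long side (x) across the board. Origin at the centre of its underside, 12 mm above the bench; its top is 16 mm above the bench.
- post_round: Tall round post of light wood, loose, standing: 44 mm diameter, 65 mm high, about 70 g. Origin at the centre of its underside, z up.
- post_slab: Tall flat post of light wood, loose, standing: 60 (x) x 26 (y) mm in plan, 65 mm high, about 70 g, at any yaw. Origin at the centre of its underside, z up.
- post_short: Short round offcut of the same wood and diameter as the round post (44 mm) but only 28 mm high, loose. Not part of the job: leave it. Origin at the centre of its underside.
- batten: Batten of darker wood lying flat and loose on the bench: 45 (x) x 300 (y) x 18 mm thick, about 150 g. Origin at the centre of its underside; y runs along its length, z up.
- weight: Dark iron weight, loose, standing: a 60 x 60 mm block 35 mm high, with an upright grip lug on top, 46 (x) x 16 (y) mm and 35 mm tall (70 mm overall), to be pinched across its 16 mm (along y). About 0.7 kg, any yaw. Origin at the centre of its underside, z up.
- tin_left: Small round metal tin of screws, 44 mm diameter, 26 mm high, loose, among the things on the left side (+y). Leave it. Origin at the centre of its underside.
- tin_right: A second small round metal tin of screws, the same, among the things on the right side (-y). Leave it. Origin at the centre of its underside.
Things that resemble listed ones, but are neither listed nor needed, are in the scene too. What is shaped like the post_slab but orange is not meant.

How it is judged (in metres and radians):
On the way, in this order (a step that is already met when the one before it is completed fails the run):
1. both tall posts stand, released, on their own pads (horizontal distance between post_round and pad_round below 0.012 m and horizontal distance between post_slab and pad_rect below 0.012 m and angle between the x axis of post_slab and the x axis of pad_rect, either way round below 0.2 rad and height (world z) of post_round between 0.012 and 0.02 m and height (world z) of post_slab between 0.012 and 0.02 m and angle between each of post_round, post_slab's own z axis and vertical below 0.08 rad and linear speed of each of post_round, post_slab below 0.02 m/s and contact force between each of post_round, post_slab and the fingers below 0.05 N), for 0.2 s.
2. the batten lies, released, across both posts (horizontal distance between post_round and pad_round below 0.012 m and horizontal distance between post_slab and pad_rect below 0.012 m and angle between the x axis of post_slab and the x axis of pad_rect, either way round below 0.2 rad and height (world z) of post_round between 0.012 and 0.02 m and height (world z) of post_slab between 0.012 and 0.02 m and angle between each of post_round, post_slab's own z axis and vertical below 0.08 rad and angle between the y axis of batten and the y axis of board, either way round below 0.12 rad and angle between batten's own z axis and vertical below 0.05 rad and x of batten in the frame of board between -0.012 and 0.012 m and y of batten in the frame of board between -0.015 and 0.015 m and height (world z) of batten between 0.077 and 0.085 m and contact force between batten and post_round above 0.1 N and contact force between batten and post_slab above 0.1 N and linear speed of each of post_round, post_slab, batten below 0.02 m/s and contact force between batten and the fingers below 0.05 N), for 0.2 s.
3. the weight stands, released, on the middle of the batten (horizontal distance between post_round and pad_round below 0.012 m and horizontal distance between post_slab and pad_rect below 0.012 m and angle between the x axis of post_slab and the x axis of pad_rect, either way round below 0.2 rad and height (world z) of post_round between 0.012 and 0.02 m and height (world z) of post_slab between 0.012 and 0.02 m and angle between each of post_round, post_slab, weight's own z axis and vertical below 0.08 rad and angle between the y axis of batten and the y axis of board, either way round below 0.12 rad and angle between batten's own z axis and vertical below 0.05 rad and x of batten in the frame of board between -0.012 and 0.012 m and y of batten in the frame of board between -0.015 and 0.015 m and height (world z) of batten between 0.077 and 0.085 m and contact force between batten and post_round above 0.1 N and contact force between batten and post_slab above 0.1 N and contact force between weight and batten above 2 N and x of weight in the frame of batten between -0.012 and 0.012 m and y of weight in the frame of batten between -0.015 and 0.015 m and height (world z) of weight between 0.093 and 0.105 m and linear speed of each of post_round, post_slab, batten, weight below 0.02 m/s and contact force between weight and the fingers below 0.05 N), for 0.2 s.
At the end, for the whole second after the job is handed in: Tall posts upright within 12 mm of their own pads' centres (flat post within 0.2 rad); batten level on both, within 0.12 rad, 12 mm across and 15 mm along of the board's centre line and middle; weight upright on it, within 12 mm across, 15 mm along of its middle; all released, at rest (all of step 3 and contact force between each of post_round, post_slab, batten and the fingers below 0.05 N); the robot touches nothing.
It fails at once if the short offcut is moved more than 30 mm (distance of post_short from where it was at the start of the episode above 0.03 m).
It fails at once if a tin is moved more than 30 mm (distance of any of tin_left, tin_right from where it was at the start of the episode above 0.03 m).
It fails at once if the weight is dropped or rammed onto the batten (over 60 N) (contact force between weight and batten above 60 N).
It also fails if it takes over 112 s, if anything falls off the work surface, if the arm or the gripper's body presses on something with over 40 N, if the wrist force passes 120 N, or if a joint passes its speed limit or range.

## Working session

There is one attempt and no reset: what is moved stays moved. The work goes in short steps, Python scripts to look and compute and a tool call to move; the robot and the scene stay as the last step left them, time stands still between calls to the robot, and variables do not carry over. Pictures are saved under pics/ and viewed, about 12 in all and at most 16, crops included, and the job is handed in when it is done.

Besides the shell and the picture viewer there is one more tool, called after "Call:" as name(argument=value, ...) on one line, values as JSON. move_arm: Moves the arm, as the interface text tells. Its arguments: {"type":"object","properties":{"moves":{"type":"array","items":{"type":"number"}},"hand":{"type":"number"},"grip_force":{"type":"number"}},"required":["moves"]}

```bash
mkdir -p pics; ls; python3 - <<'E'
from cell import sensors, imaging, r
import cv2
print(sensors.get_obs())
for n in("top","scene"):
    cv2.imwrite(f"pics/{n}0.png",imaging.get_image(n)); print(n,imaging.camera_params(n))
E
```

```text
pics
{'t': 0.0, 'joints': array([ 1.58560464e+00,  3.85567153e-01,  6.63264158e-03, -5.21553668e-04,
       -1.19400705e+00, -2.58596647e-01]), 'dq': array([ 0.00035244,  0.000843  ,  0.00054275,  0.00017893,  0.00133044,
       -0.00028854]), 'joint_efforts': array([-1.20755230e-03, -3.90663350e+01,  1.87398523e+01,  4.21996146e+00,
        1.09310111e-02, -1.91582585e-04]), 'eef_pos': array([150.69529684, 605.93712419, 221.45253449]), 'tcp_rot': array([ 3.13939479e+00, -8.01561166e-05, -2.43980662e-01]), 'force': array([0.6784225 , 0.69066145, 0.76820262]), 'moment': array([ 0.02453968, -0.02749894,  0.02557804]), 'grip_width': 87.22214402330606}
top {'camera_matrix': array([[492.57841362,   0.        , 315.11047745],
       [  0.        , 492.57841362, 238.06330057],
       [  0.        ,   0.        ,   1.        ]]), 'R': array([[ 0.02627882, -0.99956096, -0.01368594],
       [-0.99819744, -0.0254991 , -0.05432916],
       [ 0.05395633,  0.01508898, -0.99842928]]), 't': array([1.09992794e+00, 4.59752336e+02, 1.16192294e+03])}
scene {'camera_matrix': array([[544.09452003,   0.        , 324.23360925],
       [  0.        , 544.09452003, 242.33673331],
       [  0.        ,   0.        ,   1.        ]]), 'R': array([[ 0.26599018,  0.96392133, -0.01024122],
       [ 0.64702455, -0.18639888, -0.73933395],
       [-0.71456872,  0.19002926, -0.67326104]]), 't': array([-119.91208692, -266.66334591, 1394.09331095])}
```

View pics/top0.png

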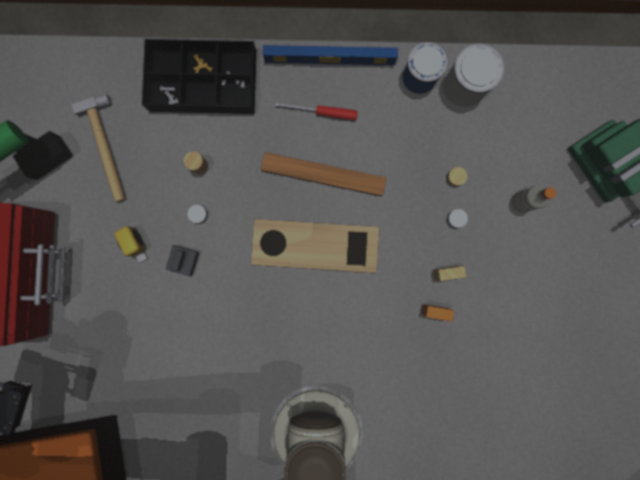

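View pics/scene0.png

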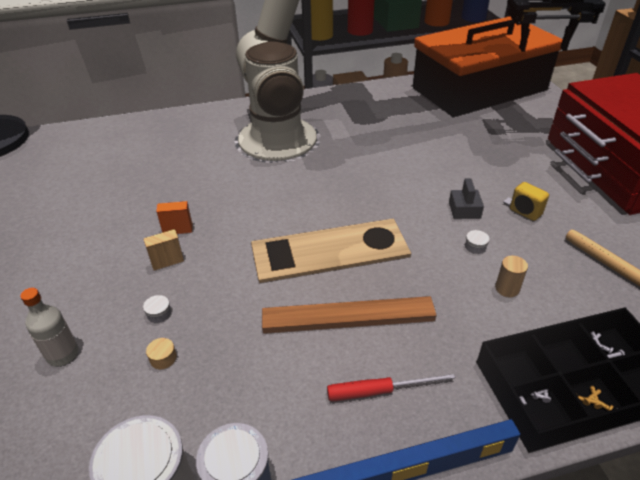

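Candidates (top view pixels): the tall round post is at (194,161), because it shows a tall side in the scene view at (511,276). The short offcut is at (457,177). The wooden slab is at (452,274), and the orange decoy at (438,313). The weight is at (182,260). I'll measure these and confirm with enlarged crops.

```bash
cat > h.py <<'E'
import numpy as np, cv2
from cell import sensors, imaging, r
P={n:imaging.camera_params(n) for n in("top","scene")}
def ray(n,uv,z):
    p=P[n]; d=p["R"].T@np.linalg.inv(p["camera_matrix"])@np.array([uv[0],uv[1],1.]); c=-p["R"].T@p["t"]
    return (c+d*(z-c[2])/d[2])[:2]
def pix(n,X):
    p=P[n]; v=p["camera_matrix"]@(p["R"]@np.array(X,float)+p["t"]); return v[:2]/v[2]
def blob(img,box,kind):
    """largest blob in box (u0,v0,u1,v1): kind wood (saturated) / dark"""
    u0,v0,u1,v1=box; c=cv2.resize(img[v0:v1,u0:u1],None,fx=4,fy=4,interpolation=cv2.INTER_CUBIC)
    hsv=cv2.cvtColor(c,cv2.COLOR_BGR2HSV)
    m=(hsv[...,1]>75) if kind=="wood" else (hsv[...,2]<(kind if isinstance(kind,int) else 60))
    m=cv2.morphologyEx(m.astype(np.uint8),cv2.MORPH_OPEN,np.ones((5,5)))
    cs,_=cv2.findContours(m,cv2.RETR_EXTERNAL,cv2.CHAIN_APPROX_NONE); k=max(cs,key=cv2.contourArea)
    k=cv2.convexHull(k).astype(np.float32).reshape(-1,2); k=(k+.5)/4-.5+[u0,v0]
    M=cv2.moments(k.astype(np.float32)); return k,np.array([M["m10"],M["m01"]])/M["m00"]
def poly(n,k,z):
    w=np.array([ray(n,q,z) for q in k],np.float32); M=cv2.moments(w)
    (cx,cy),(a,b),t=cv2.minAreaRect(w); 
    if a<b: a,b,t=b,a,t+90
    return np.round([M["m10"]/M["m00"],M["m01"]/M["m00"],cx,cy,a,b,(t+90)%180-90],1)
E
python3 - <<'E'
from h import *
T=cv2.imread("pics/top0.png");S=cv2.imread("pics/scene0.png")
jobs=[("round","top",(175,142,215,182),"wood",32),("round","scene",(490,250,535,302),"wood",32),
("slab","top",(430,258,475,288),"wood",32),("slab","scene",(140,226,188,272),"wood",32),
("batten","top",(250,145,395,203),"wood",18),("batten","scene",(250,290,445,340),"wood",9),
("padO","top",(257,228,290,258),50,16),("padO","scene",(357,222,400,255),50,16),
("padR","top",(342,226,373,271),50,16),("padR","scene",(261,234,300,276),50,16),
("board","top",(243,212,388,280),"wood",12),
("weight","top",(160,238,208,282),60,20),("weight","scene",(440,175,492,225),75,24)]
D={"top":T.copy(),"scene":S.copy()}
D={k:cv2.resize(v,None,fx=3,fy=3,interpolation=cv2.INTER_CUBIC) for k,v in D.items()}
for nm,n,b,kd,z in jobs:
    k,c=blob({"top":T,"scene":S}[n],b,kd); print(nm,n,c.round(1),ray(n,c,z).round(1),poly(n,k,z))
    cv2.polylines(D[n],[np.int32(k*3+1)],True,(255,0,255),1)
t=D["top"][420:870,470:1430]; s=D["scene"][500:1100,400:1620]
cv2.imwrite("pics/c0.png",np.vstack([cv2.resize(t,(600,281)),cv2.resize(s,(600,295))]))
E
```

```text
round top [193.7 161.1] [634.  305.7] [634.1 305.7 633.4 305.7  43.4  41.1  47. ]
round scene [511.1 275.4] [627.6 301.2] [625.7 302.6 625.9 300.7 110.3  45.1 -43.5]
slab top [458.1 271.3] [ 389.5 -322. ] [ 389.5 -322.   388.3 -320.6   32.    23.8  -84.1]
slab scene [166.3 245.4] [ 373.  -294.4] [ 370.2 -293.9  373.5 -300.1  124.6   84.2  -11. ]
batten top [323.3 173.6] [613.9  -2.5] [614.   -1.9 614.   -1.6 298.6  45.5  79.5]
batten scene [347.5 314. ] [614.6  -3.1] [614.1  -1.3 614.3  -0.9 302.7  57.2  79.3]
padO top [272.7 242.6] [446.  113.5] [446.1 113.5 446.3 113.7  56.   55.4 -88.5]
padO scene [384.2 237.4] [450.9 124.1] [450.4 124.2 450.8 126.2  55.4  28.8  -8.8]
padR top [356.5 248. ] [438.2 -85.9] [438.3 -85.9 438.3 -85.8  73.5  39.2  -2. ]
padR scene [279.5 254.6] [441.9 -87. ] [440.6 -86.9 440.5 -86.9  75.4  40.3  -2.2]
board top [306.8 236.5] [462.8  32.9] [462.9  33.2 460.2  42.5 233.1  70.5  87.8]
weight top [181.7 258.4] [402.9 328.1] [402.9 328.  400.8 330.9  58.5  23.1 -19.8]
weight scene [465.1 202. ] [400.8 323.9] [398.2 324.9 387.3 326.4 134.9  68.9 -14.6]
```

View pics/c0.png

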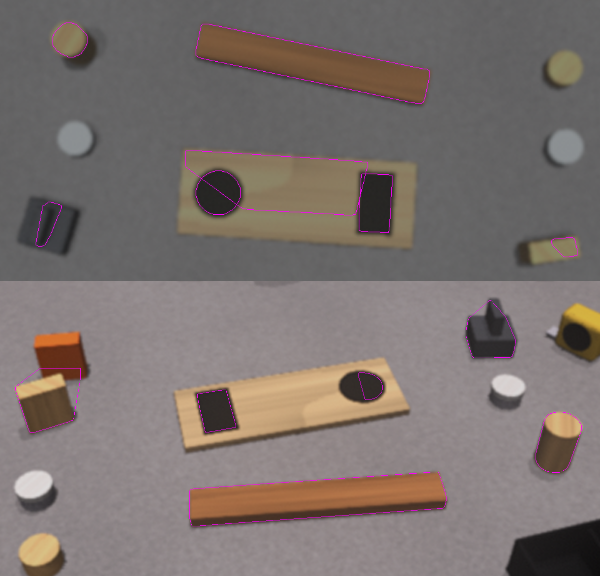

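The crops confirm the choices: tall round post (scene 511,276), pale wooden slab (scene 164,250, with the orange decoy behind it), and weight with lug (top 182,260). Some masks leaked, so I'll tighten their thresholds.

```bash
sed -i 's/m=(hsv\[...,1\]>75) if kind=="wood"/m=(hsv[...,1]>(kind[1])) \& (hsv[...,0]>kind[2]) \& (hsv[...,2]>kind[3]) if isinstance(kind,tuple)/' h.py; python3 - <<'E'
from h import *
T=cv2.imread("pics/top0.png");S=cv2.imread("pics/scene0.png")
for n,I,pts in(("top",T,[(194,161),(190,168),(452,274),(440,275),(315,240),(300,255),(220,240),(182,260),(172,255),(190,258)]),("scene",S,[(511,265),(511,285),(162,238),(165,255),(175,212),(379,240),(466,208)])):
    H=cv2.cvtColor(I,cv2.COLOR_BGR2HSV); print(n,[(p,H[p[1],p[0]].tolist()) for p in pts])
D={"top":cv2.resize(T,None,fx=3,fy=3,interpolation=cv2.INTER_CUBIC),"scene":cv2.resize(S,None,fx=3,fy=3,interpolation=cv2.INTER_CUBIC)}
for nm,n,b,kd,z in [("round","top",(175,142,215,182),("c",50,0,105),65),("slab","top",(432,260,472,286),("c",40,0,105),65),("slabside","top",(432,260,472,286),("c",40,0,0),32),
 ("slab","scene",(140,226,188,272),("c",75,12,0),32),("board","top",(243,212,388,280),("c",40,0,0),12),("blk","top",(160,238,208,282),75,35),
 ("lug","top",(160,238,208,282),50,70),("padO","scene",(357,222,400,255),70,16),("padO","top",(254,226,292,260),65,16)]:
    k,c=blob({"top":T,"scene":S}[n],b,kd); print(nm,n,c.round(1),ray(n,c,z).round(1),poly(n,k,z))
    cv2.polylines(D[n],[np.int32(k*3+1)],True,(255,0,255),1)
t=D["top"][420:870,470:1430]; s=D["scene"][500:1100,400:1620]
cv2.imwrite("pics/c1.png",np.vstack([cv2.resize(t,(800,375)),np.hstack([D["scene"][670:830,400:600],D["scene"][500:660,1000:1600]])]))
E
```

```text
top [((194, 161), [23, 82, 137]), ((190, 168), [23, 80, 130]), ((452, 274), [28, 73, 137]), ((440, 275), [24, 80, 125]), ((315, 240), [18, 81, 136]), ((300, 255), [24, 66, 140]), ((220, 240), [120, 3, 102]), ((182, 260), [90, 7, 35]), ((172, 255), [113, 16, 65]), ((190, 258), [114, 18, 70])]
scene [((511, 265), [19, 104, 213]), ((511, 285), [14, 101, 86]), ((162, 238), [21, 101, 218]), ((165, 255), [15, 119, 92]), ((175, 212), [9, 193, 99]), ((379, 240), [13, 46, 50]), ((466, 208), [165, 11, 45])]
round top [192.5 160.2] [629.2 299.5] [629.3 299.5 629.4 299.5  42.3  41.9 -88.6]
slab top [452.4 273.1] [ 385.3 -300.1] [ 385.3 -300.1  385.2 -299.9   60.2   26.9  -79.6]
slabside top [449.8 273.1] [ 384.9 -302.7] [ 384.9 -302.7  384.7 -302.    75.    30.1  -80. ]
slab scene [163.6 248.8] [ 381.5 -299.9] [ 379.3 -299.8  379.7 -298.3  100.7   64.     9.7]
board top [314.8 245.5] [441.9  13.3] [442.1  13.7 442.1  13.7 300.3 111.3  87.7]
blk top [182.7 260.2] [398.7 321.3] [398.7 321.4 398.6 321.4  67.2  62.8  75. ]
lug top [181.3 260.2] [398.5 314.5] [398.5 314.5 397.3 314.4  45.9  10.  -12.6]
padO scene [378.3 237.9] [449.  112.3] [448.4 112.5 448.4 112.4  59.7  59.  -16.1]
padO top [272.7 242.6] [445.9 113.5] [446.  113.5 446.  113.7  58.4  58.4   1.7]
```

View pics/c1.png

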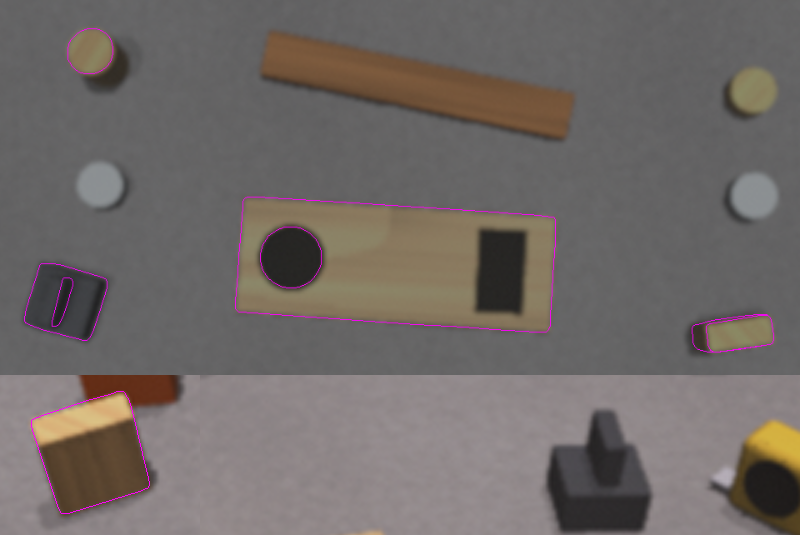

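```bash
cat > go.py <<'E'
import sys; from h import *; from scipy.spatial.transform import Rotation as Ro
# usage: go.py x y z yaw_deg [x y z yaw ...] : shifts from the present pose, tool axes
o=sensors.get_obs(); Rm=Ro.from_euler("xyz",o["tcp_rot"]).as_matrix(); y0=np.degrees(o["tcp_rot"][2])
print("t",round(o["t"],2),"pos",o["eef_pos"].round(1),"yaw",round(y0,1),"F",o["force"].round(1),"w",round(o["grip_width"],1))
for q in np.array(sys.argv[1:],float).reshape(-1,4):
    d=Rm.T@(q[:3]-o["eef_pos"]); print((d/1000).round(4).tolist(),"rz",round(-((q[3]-y0+180)%360-180),1))
E
python3 go.py 629.3 299.5 120 -14 629.3 299.5 22 -14
```

```text
t 0.1 pos [150.7 606.  221.6] yaw -14.0 F [ 0.8 -0.2 -0.6] w 87.1
[0.5384, 0.1817, 0.102] rz 0.0
[0.5384, 0.1815, 0.2] rz 0.0
```

Call:
move_arm(moves=[0.054,0.018,0,0,0,0,0.108,0.036,0,0,0,0,0.162,0.054,0,0,0,0,0.215,0.073,0,0,0,0,0.269,0.091,0,0,0,0,0.323,0.109,0,0,0,0,0.377,0.127,0.02,0,0,0,0.43,0.145,0.04,0,0,0], hand=-1)

```text
t: 1.1
eef_pos: [534.4, 360.8, 181.9]
tcp_rot: [-3.141, 0.0, -0.244]
force: [-0.0, 0.6, 0.5]
grip_width: 87.1
```

Call:
move_arm(moves=[0.054,0.018,0.03,0,0,0,0.108,0.0365,0.06,0,0,0,0.108,0.0365,0.06,0,0,0,0.108,0.0365,0.06,0,0,0])

```text
t: 1.6
eef_pos: [629.0, 300.2, 121.9]
tcp_rot: [3.141, 0.001, -0.245]
force: [0.4, 1.3, 0.6]
grip_width: 86.9
```

```bash
python3 go.py 629.3 299.5 22 -14; python3 - <<'E'
from h import *
a=imaging.get_image("scene"); b=imaging.get_image("top")
f=lambda i,b:cv2.resize(i[b[1]:b[3],b[0]:b[2]],(400,400),interpolation=cv2.INTER_CUBIC)
cv2.imwrite("pics/c2.png",np.hstack([f(a,(440,180,580,320)),f(b,(130,100,270,240))]))
E
```

```text
t 1.6 pos [629.  300.2 121.9] yaw -14.0 F [0.4 1.3 0.6] w 86.9
[0.0005, 0.0005, 0.0999] rz -0.0
```

View pics/c2.png

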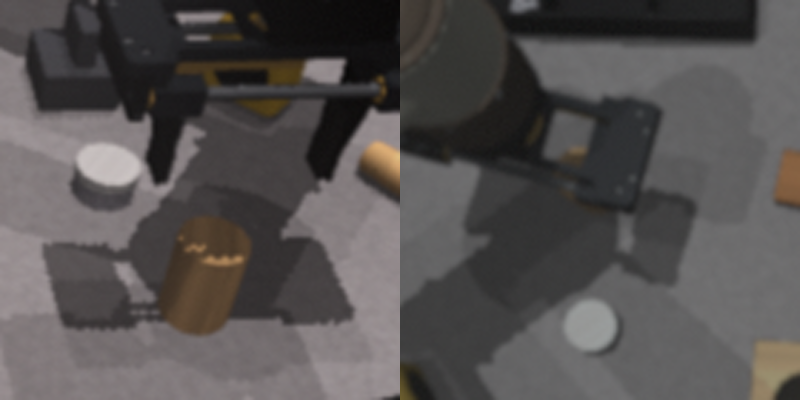

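The crop shows the fingers on either side of the tall post, aligned with it. Next I descend, grip and lift.

Call:
move_arm(moves=[0,0,0.04,0,0,0,0,0,0.08,0,0,0,0,0,0.1,0,0,0,0,0,0.1,0,0,0])

```text
t: 2.2
eef_pos: [628.2, 301.0, 22.0]
tcp_rot: [3.14, 0.001, -0.242]
force: [-0.0, 0.1, -0.2]
grip_width: 87.3
```

Call:
move_arm(moves=[0,0,0,0,0,0,0,0,0,0,0,0,0,0,0,0,0,0,0,0,0,0,0,0,0,0,0,0,0,0,0,0,0,0,0,0,0,0,0,0,0,0], hand=1, grip_force=20)

```text
t: 3.08
eef_pos: [629.1, 300.4, 22.6]
tcp_rot: [3.141, -0.0, -0.244]
force: [-0.4, 0.1, 1.4]
grip_width: 43.6
```

Call:
move_arm(moves=[0,0,-0.03,0,0,0,0,0,-0.07,0,0,0,0,0,-0.1,0,0,0,0,0,-0.1,0,0,0])

```text
t: 3.58
eef_pos: [630.6, 301.5, 125.7]
tcp_rot: [-3.137, -0.004, -0.244]
force: [0.4, 0.8, -0.8]
grip_width: 44.0
```

```bash
python3 go.py 446 113.5 90 -14 446 113.5 38 -14;python3 - <<'E'
from h import *
a=imaging.get_image("scene")
cv2.imwrite("pics/c3.png",cv2.resize(a[120:360,360:640],None,fx=2,fy=2,interpolation=cv2.INTER_CUBIC))
E
```

```text
t 3.58 pos [630.6 301.5 125.7] yaw -14.0 F [ 0.4  0.8 -0.8] w 44.0
[-0.1339, 0.2271, 0.0341] rz 0.0
[-0.1342, 0.2274, 0.0861] rz 0.0
```

View pics/c3.png

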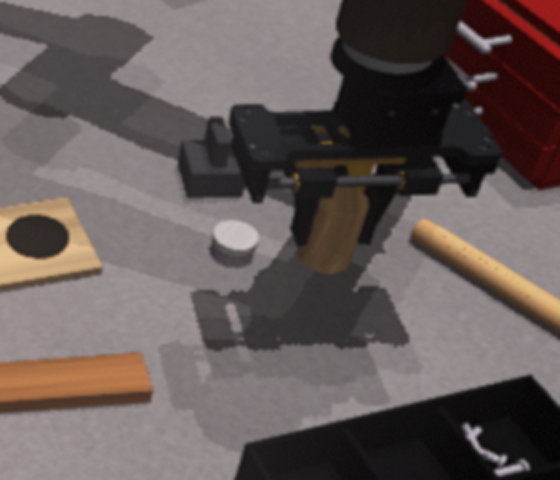

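The tall post is in the grip and lifted (width 44 mm). Now I carry it over the round pad.

Call:
move_arm(moves=[-0.022,0.038,0,0,0,0,-0.044,0.075,0,0,0,0,-0.066,0.113,0,0,0,0,-0.088,0.15,0,0,0,0,-0.111,0.188,0,0,0,0,-0.1326,0.2256,0,0,0,0,-0.1326,0.2256,0.02,0,0,0,-0.1326,0.2256,0.02,0,0,0])

```text
t: 4.62
eef_pos: [444.1, 112.3, 100.7]
tcp_rot: [3.138, 0.004, -0.245]
force: [0.7, -0.9, -0.9]
grip_width: 43.5
```

Call:
move_arm(moves=[0,0,0.03,0,0,0,0,0,0.05,0,0,0,0,0,0.05,0,0,0,0,0,0.05,0,0,0])

```text
t: 5.12
eef_pos: [446.7, 114.1, 53.1]
tcp_rot: [-3.141, -0.001, -0.243]
force: [0.6, -0.3, -0.4]
grip_width: 43.5
```

```bash
python3 go.py 446 113.5 39 -14;python3 - <<'E'
from h import *
a=imaging.get_image("scene")
cv2.imwrite("pics/c4.png",cv2.resize(a[140:300,280:480],None,fx=3,fy=3,interpolation=cv2.INTER_CUBIC))
E
```

```text
t 5.12 pos [446.7 114.1  53.1] yaw -13.9 F [ 0.6 -0.3 -0.4] w 43.5
[-0.0006, 0.0008, 0.0141] rz 0.1
```

View pics/c4.png

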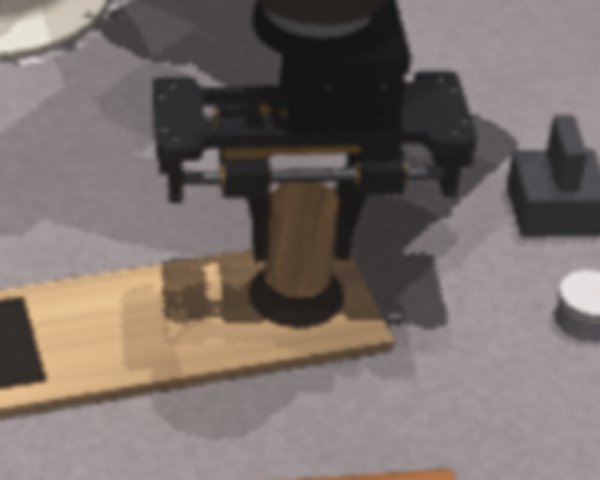

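The post hangs centred just above the round pad. I lower it, release it and retreat.

Call:
move_arm(moves=[0,0,0.007,0,0,0,0,0,0.012,0,0,0,0,0,0.0145,0,0,0,0,0,0.0145,0,0,0,0,0,0.0145,0,0,0])

```text
t: 5.8
eef_pos: [445.8, 113.4, 38.6]
tcp_rot: [3.141, 0.0, -0.244]
force: [-2.6, -0.2, 5.8]
grip_width: 43.5
```

Call:
move_arm(moves=[0,0,0,0,0,0,0,0,0,0,0,0,0,0,0,0,0,0,0,0,0,0,0,0,0,0,0,0,0,0,0,0,0,0,0,0], hand=-1)

```text
t: 6.55
eef_pos: [446.0, 113.6, 38.0]
tcp_rot: [3.142, 0.0, -0.244]
force: [0.0, 0.1, -0.3]
grip_width: 85.9
```

Call:
move_arm(moves=[0,0,-0.03,0,0,0,0,0,-0.08,0,0,0,0,0,-0.13,0,0,0,0,0,-0.13,0,0,0])

```text
t: 7.05
eef_pos: [448.4, 115.0, 172.2]
tcp_rot: [-3.135, -0.007, -0.243]
force: [-0.2, 0.6, 0.3]
grip_width: 86.9
```

```bash
python3 go.py 385.3 -300.1 168 -79.6 385.3 -300.1 22 -79.6
```

```text
t 7.05 pos [448.4 115.  172.2] yaw -13.9 F [-0.2  0.6  0.3] w 86.9
[0.0386, 0.4181, 0.0016] rz 65.7
[0.0375, 0.4191, 0.1475] rz 65.7
```

Call:
move_arm(moves=[0.005,0.052,0,0,0,8.2,0.01,0.104,0,0,0,16.4,0.015,0.156,0,0,0,24.6,0.021,0.208,0,0,0,32.8,0.026,0.26,0,0,0,41,0.031,0.312,0,0,0,49.2,0.036,0.364,0,0,0,57.4,0.0412,0.416,0,0,0,65.6])

```text
t: 8.05
eef_pos: [384.5, -301.4, 167.0]
tcp_rot: [3.14, 0.001, -1.394]
force: [0.1, -0.2, 0.7]
grip_width: 87.1
```

Call:
move_arm(moves=[0,0,0.03,0,0,0,0,0,0.05,0,0,0,0,0,0.05,0,0,0,0,0,0.05,0,0,0])

```text
t: 8.55
eef_pos: [385.9, -300.1, 118.3]
tcp_rot: [-3.141, -0.0, -1.388]
force: [0.3, -0.6, 0.4]
grip_width: 86.8
```

```bash
python3 go.py 385.3 -300.1 22 -79.6;python3 - <<'E'
from h import *
a=imaging.get_image("scene");b=imaging.get_image("top");cv2.imwrite("pics/top1.png",b)
k,c=blob(b,(255,222,296,262),("c",40,0,105)); print("round top on pad",poly("top",k,81))
f=lambda i,b:cv2.resize(i[b[1]:b[3],b[0]:b[2]],(400,400),interpolation=cv2.INTER_CUBIC)
cv2.imwrite("pics/c5.png",np.hstack([f(a,(100,150,260,310)),f(a,(290,120,450,280))]))
E
```

```text
t 8.55 pos [ 385.9 -300.1  118.3] yaw -79.5 F [ 0.3 -0.6  0.4] w 86.8
[-0.0002, 0.0006, 0.0963] rz 0.1
round top on pad [446.  101.9 446.  102.   92.1  89.5 -88.5]
```

View pics/c5.png

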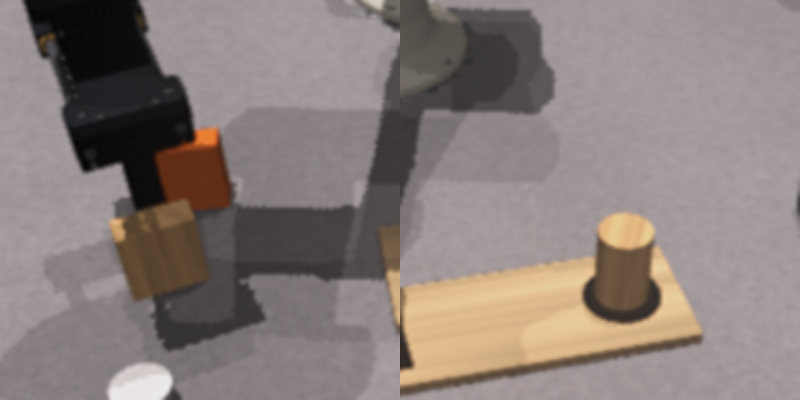

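The round post stands centred on its pad (scene crop). The hand is aligned over the wooden slab. The orange block is close by, so I narrow the opening before descending.

Call:
move_arm(moves=[0,0,0.01,0,0,0,0,0,0.02,0,0,0,0,0,0.02,0,0,0,0,0,0.05,0,0,0,0,0,0.08,0,0,0,0,0,0.096,0,0,0,0,0,0.096,0,0,0], hand=-0.4)

```text
t: 9.52
eef_pos: [384.8, -299.8, 21.0]
tcp_rot: [3.139, 0.001, -1.389]
force: [0.3, -0.5, 0.7]
grip_width: 61.0
```

Call:
move_arm(moves=[0,0,0,0,0,0,0,0,0,0,0,0,0,0,0,0,0,0,0,0,0,0,0,0,0,0,0,0,0,0,0,0,0,0,0,0], hand=1)

```text
t: 10.28
eef_pos: [385.6, -300.1, 22.3]
tcp_rot: [-3.142, -0.0, -1.389]
force: [-0.7, 0.8, 3.3]
grip_width: 25.7
```

```bash
python3 go.py 438.3 -85.9 122 -2.2
```

```text
t 10.28 pos [ 385.6 -300.1   22.3] yaw -79.6 F [-0.7  0.8  3.3] w 25.7
[-0.2011, -0.0907, -0.0997] rz -77.4
```

Call:
move_arm(moves=[0,0,-0.03,0,0,0,0,0,-0.07,0,0,0,0,0,-0.1,0,0,0,0,0,-0.1,0,0,0])

```text
t: 10.78
eef_pos: [387.0, -300.6, 124.1]
tcp_rot: [-3.137, -0.003, -1.389]
force: [0.0, 0.4, -1.0]
grip_width: 25.6
```

Call:
move_arm(moves=[-0.025,-0.011,0,0,0,-9.7,-0.05,-0.023,0,0,0,-19.4,-0.075,-0.034,0,0,0,-29,-0.1,-0.045,0,0,0,-38.7,-0.126,-0.057,0,0,0,-48.4,-0.151,-0.068,0,0,0,-58,-0.176,-0.079,0,0,0,-67.7,-0.2011,-0.0907,0,0,0,-77.4])

```text
t: 11.78
eef_pos: [437.4, -85.0, 120.6]
tcp_rot: [3.141, 0.003, -0.033]
force: [-0.2, 0.5, -0.4]
grip_width: 25.4
```

Call:
move_arm(moves=[0,0,0.03,0,0,0,0,0,0.06,0,0,0,0,0,0.07,0,0,0,0,0,0.07,0,0,0])

```text
t: 12.28
eef_pos: [437.7, -86.0, 51.2]
tcp_rot: [3.141, 0.003, -0.038]
force: [0.1, 0.2, -0.7]
grip_width: 26.0
```

```bash
python3 go.py 438.2 -86.1 38.3 -2.2;python3 - <<'E'
from h import *
a=imaging.get_image("scene")
cv2.imwrite("pics/c6.png",cv2.resize(a[120:300,220:440],None,fx=3,fy=3,interpolation=cv2.INTER_CUBIC))
E
```

```text
t 12.28 pos [437.7 -86.   51.2] yaw -2.2 F [ 0.1  0.2 -0.7] w 26.0
[0.0005, 0.0, 0.0129] rz 0.0
```

View pics/c6.png

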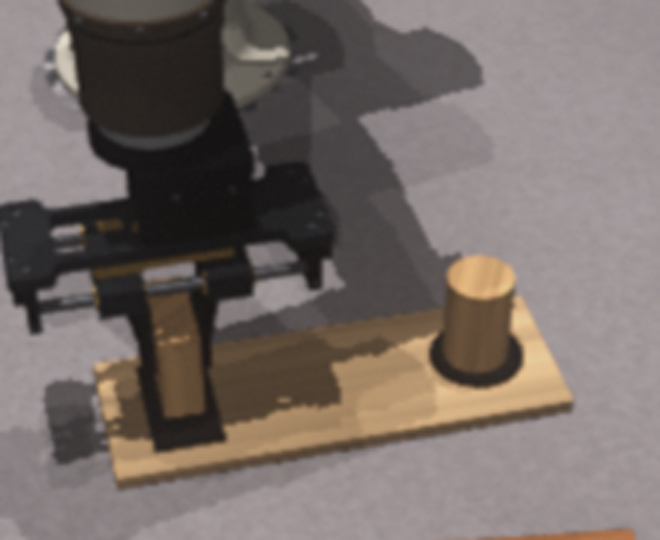

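The slab is over the rectangular pad and aligned with it. I lower it, release it and retreat.

Call:
move_arm(moves=[0,0,0.007,0,0,0,0,0,0.011,0,0,0,0,0,0.0135,0,0,0,0,0,0.0135,0,0,0,0,0,0.0135,0,0,0])

```text
t: 12.95
eef_pos: [438.4, -85.9, 38.6]
tcp_rot: [-3.142, -0.0, -0.038]
force: [0.5, 0.5, -1.8]
grip_width: 26.0
```

Call:
move_arm(moves=[0,0,0,0,0,0,0,0,0,0,0,0,0,0,0,0,0,0,0,0,0,0,0,0,0,0,0,0,0,0,0,0,0,0,0,0], hand=-1)

```text
t: 13.7
eef_pos: [438.3, -85.9, 38.5]
tcp_rot: [3.142, 0.0, -0.038]
force: [-0.0, 0.0, -0.2]
grip_width: 78.1
```

Call:
move_arm(moves=[0,0,-0.03,0,0,0,0,0,-0.08,0,0,0,0,0,-0.13,0,0,0,0,0,-0.13,0,0,0,0,0,-0.13,0,0,0])

```text
t: 14.32
eef_pos: [437.6, -85.8, 168.1]
tcp_rot: [-3.141, 0.001, -0.038]
force: [-0.2, -0.1, -1.3]
grip_width: 86.7
```

```bash
python3 go.py 614 -1.8 130 -100.5
```

```text
t 14.32 pos [437.6 -85.8 168.1] yaw -2.2 F [-0.2 -0.1 -1.3] w 86.7
[0.1731, -0.0907, 0.038] rz 98.3
```

Call:
move_arm(moves=[0.02,-0.011,0,0,0,10,0.04,-0.022,0,0,0,20,0.06,-0.033,0,0,0,30,0.08,-0.044,0,0,0,40,0.1,-0.055,0,0,0,50,0.12,-0.066,0,0,0,60,0.14,-0.077,0,0,0,70,0.16,-0.088,0,0,0,80])

```text
t: 15.32
eef_pos: [601.1, -3.8, 165.9]
tcp_rot: [3.137, -0.0, -1.44]
force: [0.1, 0.1, 0.1]
grip_width: 86.9
```

```bash
python3 go.py 614 -1.8 80 -100.5
```

```text
t 15.32 pos [601.1  -3.8 165.9] yaw -82.5 F [0.1 0.1 0.1] w 86.9
[-0.0003, -0.0135, 0.0858] rz 18.0
```

Call:
move_arm(moves=[0,-0.007,0.03,0,0,9,-0.0005,-0.013,0.06,0,0,18.3,-0.0005,-0.013,0.08,0,0,18.3,-0.0005,-0.013,0.08,0,0,18.3,-0.0005,-0.013,0.08,0,0,18.3])

```text
t: 15.95
eef_pos: [614.4, -1.8, 88.3]
tcp_rot: [3.141, -0.001, -1.753]
force: [-0.6, -0.0, -0.5]
grip_width: 87.1
```

```bash
python3 go.py 614 -1.8 4 -100.5;python3 - <<'E'
from h import *
a=imaging.get_image("scene");b=imaging.get_image("top")
k,c=blob(a,(366,185,408,258),("c",60,0,0)); 
cv2.imwrite("pics/c7.png",np.hstack([cv2.resize(a[150:350,220:460],(480,400),interpolation=cv2.INTER_CUBIC),cv2.resize(b[140:290,240:400],(320,300),interpolation=cv2.INTER_CUBIC,).copy() if 0 else cv2.copyMakeBorder(cv2.resize(b[140:290,240:400],(320,300)),0,100,0,0,cv2.BORDER_CONSTANT)]))
E
```

```text
t 15.95 pos [614.4  -1.8  88.3] yaw -100.4 F [-0.6 -0.  -0.5] w 87.1
[0.0, 0.0004, 0.0843] rz 0.1
```

View pics/c7.png

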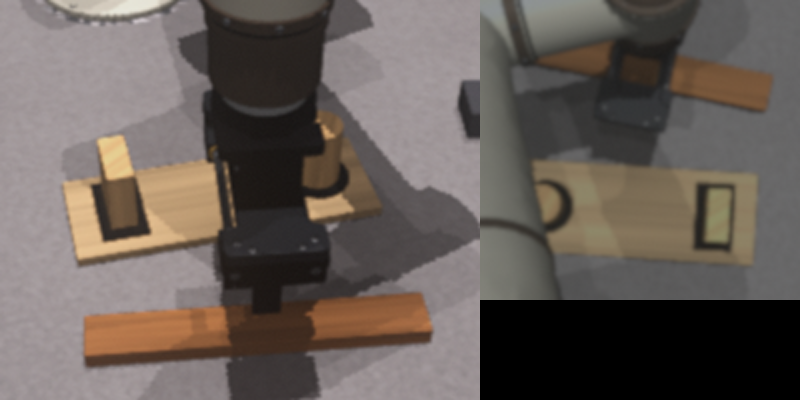

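Both posts stand centred on their pads, and the hand is over the middle of the batten. I descend, grip and lift.

Call:
move_arm(moves=[0,0,0.04,0,0,0,0,0,0.07,0,0,0,0,0,0.08,0,0,0,0,0,0.085,0,0,0,0,0,0.085,0,0,0])

```text
t: 16.68
eef_pos: [615.1, -1.6, 4.5]
tcp_rot: [-3.14, 0.001, -1.753]
force: [0.5, -0.0, 0.6]
grip_width: 87.0
```

Call:
move_arm(moves=[0,0,0,0,0,0,0,0,0,0,0,0,0,0,0,0,0,0,0,0,0,0,0,0,0,0,0,0,0,0,0,0,0,0,0,0], hand=1, grip_force=35)

```text
t: 17.42
eef_pos: [614.4, -1.7, 3.6]
tcp_rot: [-3.142, -0.0, -1.754]
force: [0.9, 0.3, 1.0]
grip_width: 44.7
```

Call:
move_arm(moves=[0,0,-0.02,0,0,0,0,0,-0.05,0,0,0,0,0,-0.09,0,0,0,0,0,-0.13,0,0,0,0,0,-0.13,0,0,0,0,0,-0.13,0,0,0])

```text
t: 18.18
eef_pos: [613.4, -1.7, 132.6]
tcp_rot: [3.14, -0.0, -1.754]
force: [-1.3, 0.9, -1.9]
grip_width: 44.5
```

```bash
python3 go.py 442 13.6 125 -92.2;python3 - <<'E'
from h import *
a=imaging.get_image("scene");
cv2.imwrite("pics/c8.png",cv2.resize(a[120:360,200:480],None,fx=2,fy=2,interpolation=cv2.INTER_CUBIC))
E
```

```text
t 18.18 pos [613.4  -1.7 132.6] yaw -100.5 F [-1.3  0.9 -1.9] w 44.5
[0.0162, 0.1713, 0.0079] rz -8.3
```

View pics/c8.png

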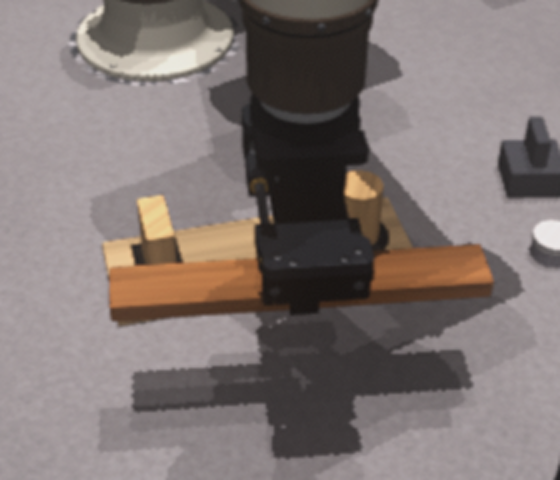

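The batten is held level. I move it over the posts.

Call:
move_arm(moves=[0.003,0.029,0,0,0,-1.4,0.006,0.058,0,0,0,-2.8,0.008,0.086,0,0,0,-4.2,0.011,0.115,0,0,0,-5.6,0.014,0.144,0,0,0,-7,0.0164,0.172,0,0,0,-8.3,0.0164,0.172,0.015,0,0,-8.3,0.0164,0.172,0.03,0,0,-8.3])

```text
t: 19.23
eef_pos: [441.1, 13.2, 102.4]
tcp_rot: [3.14, -0.001, -1.608]
force: [0.3, -1.1, -1.3]
grip_width: 44.7
```

Call:
move_arm(moves=[0,0,0,0,0,0,0,0,0,0,0,0,0,0,0,0,0,0])

```text
t: 19.6
eef_pos: [442.6, 13.5, 103.8]
tcp_rot: [-3.141, 0.0, -1.609]
force: [0.1, 0.3, -1.7]
grip_width: 44.1
```

```bash
python3 go.py 442 13.6 84.6 -92.2;python3 - <<'E'
from h import *
a=imaging.get_image("scene");b=imaging.get_image("top");cv2.imwrite("pics/top2.png",b);cv2.imwrite("pics/scene2.png",a)
cv2.imwrite("pics/c9.png",np.hstack([cv2.resize(a[130:310,210:450],(480,360),interpolation=cv2.INTER_CUBIC),cv2.resize(b[180:300,240:400],(320,360))]))
E
```

```text
t 19.6 pos [442.6  13.5 103.8] yaw -92.2 F [ 0.1  0.3 -1.7] w 44.1
[-0.0001, 0.0006, 0.0192] rz 0.0
```

View pics/c9.png

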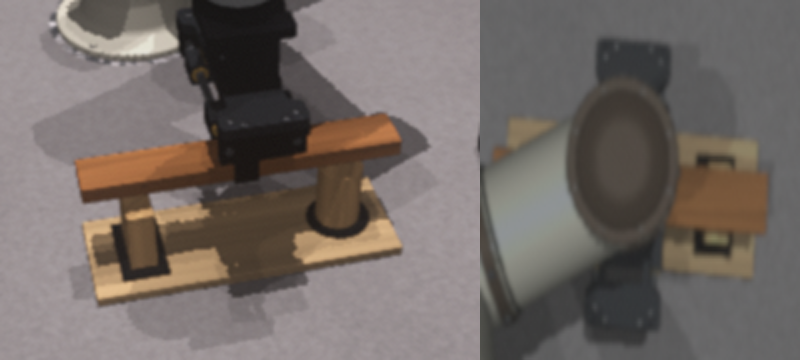

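The batten is aligned over both posts. I lower it gently and release it.

Call:
move_arm(moves=[0,0,0.008,0,0,0,0,0,0.013,0,0,0,0,0,0.016,0,0,0,0,0,0.018,0,0,0,0,0,0.019,0,0,0,0,0,0.019,0,0,0])

```text
t: 20.45
eef_pos: [442.3, 13.5, 84.6]
tcp_rot: [-3.141, 0.0, -1.609]
force: [-0.4, -0.5, -1.0]
grip_width: 44.9
```

```bash
python3 go.py 442 13.6 84.6 -92.2
```

```text
t 20.45 pos [442.3  13.5  84.6] yaw -92.2 F [-0.4 -0.5 -1. ] w 44.9
[-0.0001, 0.0004, 0.0] rz 0.0
```

Call:
move_arm(moves=[0,0,0.0005,0,0,0,0,0,0.0005,0,0,0,0,0,0.0005,0,0,0])

```text
t: 20.82
eef_pos: [442.4, 13.5, 84.5]
tcp_rot: [-3.141, 0.0, -1.608]
force: [-1.6, 0.3, 4.5]
grip_width: 44.8
```

Call:
move_arm(moves=[0,0,0,0,0,0,0,0,0,0,0,0,0,0,0,0,0,0,0,0,0,0,0,0,0,0,0,0,0,0,0,0,0,0,0,0], hand=-1)

```text
t: 21.58
eef_pos: [442.3, 13.4, 84.0]
tcp_rot: [-3.142, 0.0, -1.609]
force: [-0.5, -0.6, 0.6]
grip_width: 86.2
```

Call:
move_arm(moves=[0,0,-0.02,0,0,0,0,0,-0.05,0,0,0,0,0,-0.1,0,0,0,0,0,-0.13,0,0,0,0,0,-0.13,0,0,0,0,0,-0.13,0,0,0])

```text
t: 22.32
eef_pos: [441.5, 13.3, 213.2]
tcp_rot: [3.14, -0.0, -1.609]
force: [0.7, 0.0, 0.2]
grip_width: 87.2
```

```bash
python3 go.py 398.5 316 170 -14
```

```text
t 22.32 pos [441.5  13.3 213.2] yaw -92.2 F [0.7 0.  0.2] w 87.2
[-0.3009, 0.0544, 0.0433] rz -78.2
```

Call:
move_arm(moves=[-0.038,0.007,0,0,0,-9.8,-0.075,0.014,0,0,0,-19.6,-0.113,0.02,0,0,0,-29.4,-0.15,0.027,0,0,0,-39.1,-0.188,0.034,0,0,0,-48.9,-0.226,0.041,0,0,0,-58.7,-0.263,0.048,0,0,0,-68.5,-0.301,0.054,0,0,0,-78.2])

```text
t: 23.32
eef_pos: [398.7, 316.8, 212.2]
tcp_rot: [3.138, 0.001, -0.238]
force: [0.4, 0.5, 0.2]
grip_width: 86.9
```

Call:
move_arm(moves=[0,0,0.04,0,0,0,0,0,0.08,0,0,0,0,0,0.1,0,0,0,0,0,0.1,0,0,0])

```text
t: 23.82
eef_pos: [398.3, 314.4, 111.1]
tcp_rot: [3.135, 0.003, -0.244]
force: [0.5, 0.3, 0.4]
grip_width: 87.0
```

```bash
python3 go.py 398.5 316 40 -14;python3 - <<'E'
from h import *
a=imaging.get_image("scene");b=imaging.get_image("top");cv2.imwrite("pics/top3.png",b)
k,c=blob(b,(240,215,385,275),("c",87,0,0)); print("batten",poly("top",k,99))
cv2.polylines(b,[np.int32(k)],True,(255,0,255),1)
cv2.imwrite("pics/c10.png",np.vstack([np.hstack([cv2.resize(a[110:260,400:560],(400,375),interpolation=cv2.INTER_CUBIC),cv2.resize(a[150:300,240:430],(400,375),interpolation=cv2.INTER_CUBIC)]),cv2.resize(b[205:285,140:400],(800,225))]))
E
```

```text
t 23.82 pos [398.3 314.4 111.1] yaw -14.0 F [0.5 0.3 0.4] w 87.0
[-0.0, -0.0021, 0.0711] rz 0.0
batten [442.4  12.3 441.9  13.2 297.7  50.4  88. ]
```

View pics/c10.png

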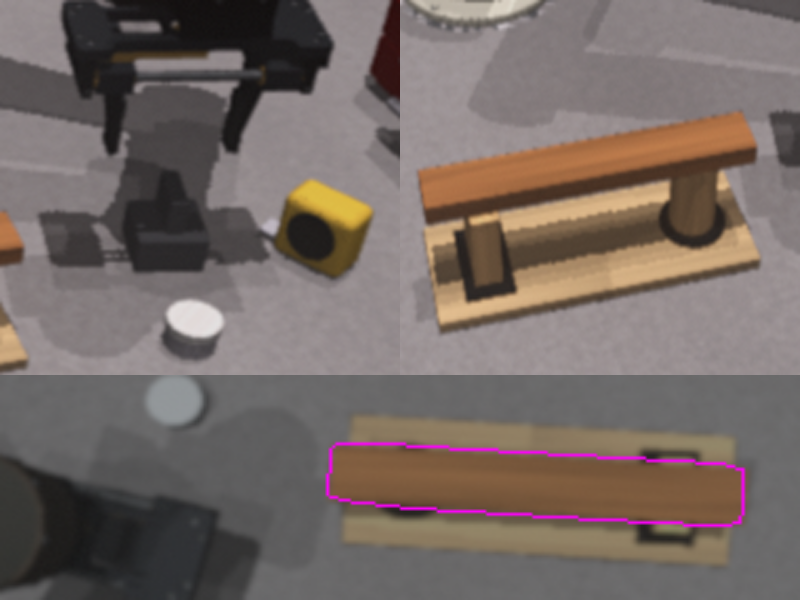

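The batten lies level across both posts, at about (442,13) against the board centre (442,13.6). The hand straddles the weight's lug. I descend with a narrower opening, since the tape measure is nearby.

Call:
move_arm(moves=[0,0,0.01,0,0,0,0,0,0.02,0,0,0,0,0,0.02,0,0,0,0,0,0.05,0,0,0,0,0,0.065,0,0,0,0,0,0.072,0,0,0,0,0,0.072,0,0,0], hand=-0.3)

```text
t: 24.8
eef_pos: [399.8, 316.3, 42.0]
tcp_rot: [3.141, -0.0, -0.244]
force: [-0.6, -0.3, -0.1]
grip_width: 56.3
```

Call:
move_arm(moves=[0,0,0,0,0,0,0,0,0,0,0,0,0,0,0,0,0,0,0,0,0,0,0,0,0,0,0,0,0,0,0,0,0,0,0,0], hand=1, grip_force=50)

```text
t: 25.55
eef_pos: [401.2, 318.9, 43.3]
tcp_rot: [-3.136, -0.003, -0.243]
force: [0.4, 5.3, 2.0]
grip_width: 15.7
```

```bash
python3 go.py 398.5 316 40 -14;python3 - <<'E'
from h import *
a=imaging.get_image("scene")
cv2.imwrite("pics/c11.png",cv2.resize(a[130:240,420:560],None,fx=4,fy=4,interpolation=cv2.INTER_CUBIC))
E
```

```text
t 25.55 pos [401.2 318.9  43.3] yaw -13.9 F [0.4 5.3 2. ] w 15.7
[-0.0019, 0.0035, 0.0032] rz 0.1
```

View pics/c11.png

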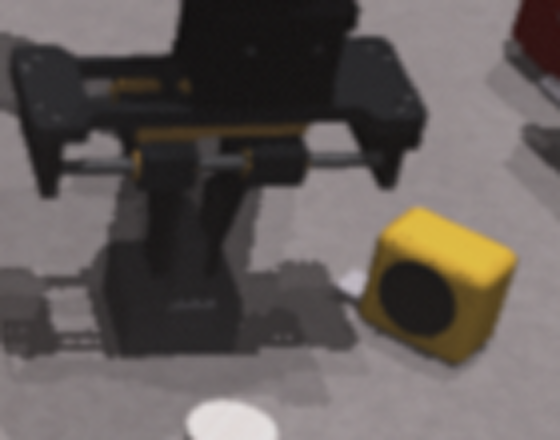

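The fingers are closed on the lug (15.7 mm). Now I lift.

Call:
move_arm(moves=[0,0,-0.015,0,0,0,0,0,-0.04,0,0,0,0,0,-0.08,0,0,0,0,0,-0.12,0,0,0,0,0,-0.14,0,0,0,0,0,-0.14,0,0,0,0,0,-0.14,0,0,0])

```text
t: 26.48
eef_pos: [398.1, 314.3, 179.9]
tcp_rot: [3.137, 0.003, -0.245]
force: [0.3, -0.4, -6.6]
grip_width: 15.6
```

```bash
python3 go.py 442.2 13.4 182 -2.2;python3 - <<'E'
from h import *
a=imaging.get_image("scene")
cv2.imwrite("pics/c12.png",cv2.resize(a[80:220,400:580],None,fx=4,fy=4,interpolation=cv2.INTER_CUBIC))
E
```

```text
t 26.48 pos [398.1 314.3 179.9] yaw -14.0 F [ 0.3 -0.4 -6.6] w 15.6
[0.1157, 0.2813, -0.0011] rz -11.8
```

View pics/c12.png

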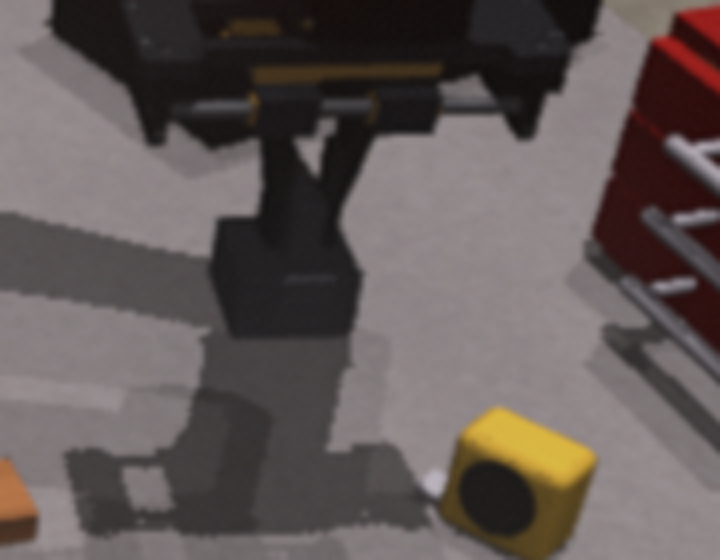

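The weight is held upright (6.6 N). I carry it over the middle of the batten.

Call:
move_arm(moves=[0.016,0.04,0,0,0,-1.7,0.033,0.081,0,0,0,-3.4,0.049,0.121,0,0,0,-5.1,0.066,0.161,0,0,0,-6.8,0.082,0.202,0,0,0,-8.5,0.099,0.242,0,0,0,-10.2,0.1154,0.282,0,0,0,-11.8,0.1154,0.282,0,0,0,-11.8])

```text
t: 27.52
eef_pos: [442.2, 12.0, 180.4]
tcp_rot: [3.14, 0.004, -0.042]
force: [0.3, 0.5, -6.3]
grip_width: 15.8
```

Call:
move_arm(moves=[0,0,0.015,0,0,0,0,0,0.02,0,0,0,0,0,0.02,0,0,0,0,0,0.02,0,0,0])

```text
t: 28.02
eef_pos: [443.9, 15.1, 162.3]
tcp_rot: [-3.142, -0.001, -0.037]
force: [-0.8, -0.9, -6.8]
grip_width: 15.8
```

```bash
python3 go.py 442.2 13.4 142 -2.2;python3 - <<'E'
from h import *
a=imaging.get_image("scene"); cv2.imwrite("pics/scene4.png",a)
for dx in(-30,30):
  for dy in(-30,30): print(dx,dy,pix("scene",[442.2+dx,13.4+dy,119]).round(1),pix("scene",[442.2+dx,13.4+dy,154]).round(1))
cv2.imwrite("pics/c13.png",cv2.resize(a[130:270,250:430],None,fx=4,fy=4,interpolation=cv2.INTER_CUBIC))
E
```

```text
t 28.02 pos [443.9  15.1 162.3] yaw -2.1 F [-0.8 -0.9 -6.8] w 15.8
[-0.0016, 0.0018, 0.0203] rz 0.1
-30 -30 [309.5 196.9] [309.  181.7]
-30 30 [340.3 191.5] [340.5 176.3]
30 -30 [317.8 216.6] [317.4 201.1]
30 30 [349.8 210.7] [350.2 195.3]
```

View pics/c13.png

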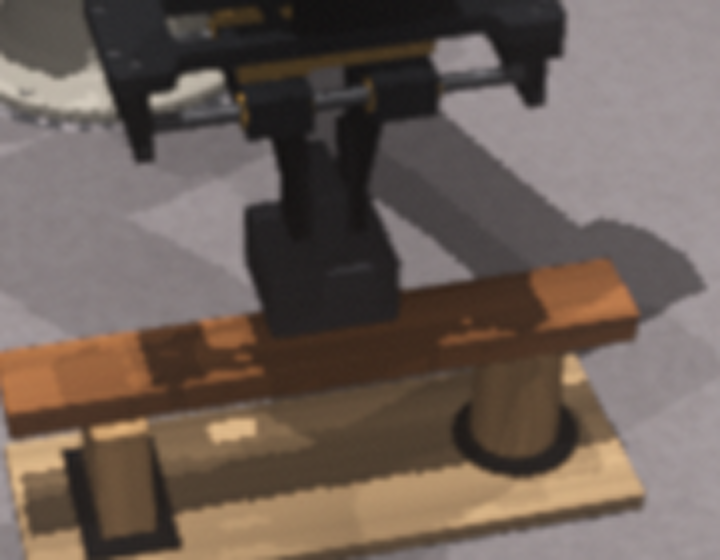

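This was my 16th picture, so the rest is checked by numbers. The crop shows the weight's near bottom corners at scene pixels (318,213) and (349,209.5), about 2 px above where they should be. That suggests it sits a few mm too far back in x, so I'll shift it forward 4 mm and lower.

Call:
move_arm(moves=[0.004,0,0,0,0,0,0.004,0,0.005,0,0,0,0.004,0,0.01,0,0,0,0.004,0,0.01,0,0,0,0.004,0,0.01,0,0,0,0.004,0,0.01,0,0,0])

```text
t: 28.82
eef_pos: [447.7, 14.6, 152.2]
tcp_rot: [-3.141, -0.0, -0.038]
force: [-0.4, -0.1, -6.7]
grip_width: 15.5
```

```bash
python3 go.py 446.2 13.4 142 -2.2;python3 - <<'E'
from h import *
a=imaging.get_image("scene"); z=sensors.get_obs()["eef_pos"][2]-43.3
H=cv2.cvtColor(a,cv2.COLOR_BGR2HSV); m=(H[...,1]<80)&(H[...,2]<75)
for u in range(312,356,4):
    v=[i for i in range(185,232) if m[i,u]]; 
    if v: print(u,v[-1],ray("scene",(u,v[-1]+.5),z).round(1), H[v[-1]-1:v[-1]+4,u].tolist())
E
```

```text
t 28.82 pos [447.7  14.6 152.2] yaw -2.2 F [-0.4 -0.1 -6.7] w 15.5
[-0.0015, 0.0013, 0.0102] rz 0.0
312 202 [417.3 -13.4] [[6, 21, 61], [175, 21, 73], [171, 20, 88], [176, 17, 108], [171, 15, 116]]
316 213 [450.8 -14.5] [[11, 54, 38], [8, 67, 42], [9, 87, 47], [11, 106, 53], [12, 119, 58]]
320 219 [469.4 -11.9] [[0, 20, 39], [4, 49, 42], [11, 99, 49], [12, 132, 60], [11, 131, 66]]
324 229 [497.9 -12.3] [[12, 101, 63], [13, 79, 74], [15, 98, 86], [16, 100, 92], [15, 99, 95]]
328 228 [497.3  -4.7] [[12, 107, 62], [12, 78, 72], [15, 96, 88], [15, 102, 90], [16, 101, 91]]
332 217 [470.   10.5] [[0, 33, 39], [8, 50, 41], [9, 97, 50], [12, 132, 60], [12, 135, 66]]
336 216 [469.2  18.3] [[0, 20, 38], [5, 37, 41], [10, 83, 46], [11, 119, 58], [11, 140, 62]]
340 216 [471.3  25.2] [[0, 20, 39], [7, 55, 42], [11, 110, 51], [12, 130, 61], [12, 134, 63]]
344 215 [470.6  33.1] [[0, 21, 37], [9, 46, 39], [11, 85, 48], [12, 125, 59], [11, 135, 64]]
348 225 [499.3  31.7] [[12, 104, 64], [12, 78, 72], [15, 96, 88], [15, 102, 90], [15, 101, 96]]
352 185 [387.2  74.7] [[174, 18, 71], [174, 17, 73], [171, 19, 95], [173, 16, 127], [173, 17, 136]]
```

The near bottom edge is at x≈470, so the weight's centre is about (440–441, 15), and the batten is at (442, 13). That is well inside tolerance, so I lower slowly.

Call:
move_arm(moves=[0.001,0.001,0.003,0,0,0,0.001,0.001,0.005,0,0,0,0.001,0.001,0.0065,0,0,0,0.001,0.001,0.0075,0,0,0,0.001,0.001,0.0085,0,0,0,0.001,0.001,0.009,0,0,0,0.001,0.001,0.0095,0,0,0,0.001,0.001,0.0095,0,0,0])

```text
t: 29.88
eef_pos: [448.5, 13.5, 142.5]
tcp_rot: [3.142, 0.0, -0.038]
force: [0.2, 0.1, -6.4]
grip_width: 15.6
```

Call:
move_arm(moves=[0,0,0.0005,0,0,0,0,0,0.0005,0,0,0,0,0,0.001,0,0,0,0,0,0.001,0,0,0])

```text
t: 30.38
eef_pos: [448.7, 13.6, 142.0]
tcp_rot: [3.142, -0.0, -0.038]
force: [-1.0, 0.1, -1.7]
grip_width: 15.7
```

Call:
move_arm(moves=[0,0,0.0003,0,0,0,0,0,0.0003,0,0,0,0,0,0.0003,0,0,0])

```text
t: 30.75
eef_pos: [449.0, 13.6, 142.0]
tcp_rot: [-3.142, -0.001, -0.037]
force: [-2.7, 0.4, 3.7]
grip_width: 15.5
```

Call:
move_arm(moves=[0,0,0,0,0,0,0,0,0,0,0,0,0,0,0,0,0,0,0,0,0,0,0,0,0,0,0,0,0,0,0,0,0,0,0,0], hand=-0.2)

```text
t: 31.5
eef_pos: [448.6, 13.5, 141.2]
tcp_rot: [3.142, -0.0, -0.038]
force: [-0.1, -0.3, -0.1]
grip_width: 51.9
```

Call:
move_arm(moves=[0,0,-0.02,0,0,0,0,0,-0.05,0,0,0,0,0,-0.09,0,0,0,0,0,-0.12,0,0,0,0,0,-0.12,0,0,0,0,0,-0.12,0,0,0])

```text
t: 32.25
eef_pos: [447.9, 13.5, 260.4]
tcp_rot: [3.142, 0.002, -0.038]
force: [-0.4, -0.1, 0.7]
grip_width: 52.4
```

Call:
move_arm(moves=[0,-0.05,0,0,0,0,0,-0.1,0,0,0,0,0,-0.15,0,0,0,0,0,-0.2,0,0,0,0,0,-0.25,0,0,0,0,0,-0.3,0,0,0,0,0,-0.3,0,0,0,0,0,-0.3,0,0,0,0])

```text
t: 33.25
eef_pos: [459.3, 312.7, 259.7]
tcp_rot: [3.139, 0.002, -0.038]
force: [0.1, -0.5, 0.9]
grip_width: 52.4
```

```bash
python3 go.py; python3 - <<'E'
from h import *
b=imaging.get_image("top");a=imaging.get_image("scene");cv2.imwrite("pics/topF.png",b);cv2.imwrite("pics/sceneF.png",a)
k,c=blob(b,(240,215,385,275),("c",87,0,0)); print("batten",poly("top",k,99))
H=cv2.cvtColor(b,cv2.COLOR_BGR2HSV)
k,c=blob(b,(298,220,335,270),75); print("weight dark blob z134",c.round(1),poly("top",k,134))
k,c=blob(b,(298,220,335,270),50); print("lug z169",c.round(1),poly("top",k,169))
S=cv2.cvtColor(a,cv2.COLOR_BGR2HSV); m=(S[...,1]<80)&(S[...,2]<75)
for u in(322,328,334,340,346):
    v=[i for i in range(185,240) if m[i,u]]; print(u,v[-1] if v else None)
    if v: print(ray("scene",(u,v[-1]+.5),99).round(1))
E
```

```text
t 33.25 pos [459.3 312.7 259.7] yaw -2.2 F [ 0.1 -0.5  0.9] w 52.4
batten [439.2 -75.8 439.  -76.4 118.7  50.7  88.5]
weight dark blob z134 [314.4 244.1] [440.   12.4 442.9  14.3  58.3  52.8   1.4]Traceback (most recent call last):
  File "<stdin>", line 6, in <module>
  File "h.py", line 15, in blob
    cs,_=cv2.findContours(m,cv2.RETR_EXTERNAL,cv2.CHAIN_APPROX_NONE); k=max(cs,key=cv2.contourArea)
                                                                        ~~~^^^^^^^^^^^^^^^^^^^^^^^^
ValueError: max() iterable argument is empty
```

```bash
python3 - <<'E'
from h import *
b=cv2.imread("pics/topF.png");a=cv2.imread("pics/sceneF.png");b3=cv2.imread("pics/top3.png")
for nm,i in(("before",b3),("now",b)):
  for bx in((240,215,296,275),(334,215,390,275)):
    k,c=blob(i,bx,("c",87,0,0)); print(nm,poly("top",k,99))
S=cv2.cvtColor(a,cv2.COLOR_BGR2HSV); m=(S[...,1]<80)&(S[...,2]<75)
for u in range(314,354,4):
    v=[i for i in range(185,240) if m[i,u]]
    if v: print(u,v[-1],ray("scene",(u,v[-1]+.5),99).round(1))
E
```

```text
before [446.1 107.6 446.  107.8 108.4  48.5  88.1]
before [438.9 -81.6 438.7 -82.1 107.2  50.2  89. ]
now [446.1 107.8 446.  107.8 108.4  48.5  88.2]
now [439.1 -81.7 439.1 -82.5 107.1  50.4 -89.9]
314 211 [432.3 -13.7]
318 223 [467.8 -15.4]
322 223 [469.9  -8.4]
326 223 [471.9  -1.4]
330 222 [471.2   6.3]
334 222 [473.2  13.3]
338 221 [472.5  21.1]
342 220 [471.8  29. ]
346 220 [473.9  36. ]
```

The batten hasn't moved, and the weight's centre is about (442, 14) against the batten's (442, 13). The arm is well clear, so I hand the job in.

```bash
python3 -c "
from cell import r
print(r.close_job())"
```

```text
the job is handed in; nothing more can be done
None
```

The set-up is built and handed in at about 33 s. The round post stands on the round pad and the slab post on the rectangular pad. The batten lies across both posts, and the weight stands on its middle. `close_job` gives no verdict, so these are my own last checks:

- **Posts:** both looked centred on their pads in the camera views, but that was the last time I viewed them, before the batten went on. A numeric check of the round post's position failed because the mask spilled onto the board, so I relied on the picture.
- **Batten:** it measured about (442, 13) against the board centre (442, 13.6), less than 1° off the board's line. Setting the weight down did not move it.
- **Weight:** its centre is about (442, 14) from the scene camera and (440–443, 12–14) from the top camera, against the batten's (442, 13). Contact was gentle, with the wrist reading staying under 7 N. The weight's grip lug could not be found in the last top image, so I used its block instead.
- **Left alone:** I did not re-measure the offcut or the tins, but the arm never touched them. The arm finished about 300 mm to the side and touching nothing.

I used all 16 picture views, so the weight's final placement was checked by numbers only.

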